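Lock the slotted nut of a denture flask clamp

TASK

Turn the slotted nut on top of the denture flask clamp clockwise, by less than a quarter turn, until its slot lines up with the notches in the two lugs beside it. Then take the long keeper bar from its rest by its upright tab and lay it, tab up, through both notches and the nut's slot, fully down and centred, and let go. The short keeper bar next to it does not reach the lugs; leave it in the rest.

Things in the scene. Friction and masses are not known exactly. Their poses are not given: they have to be found in the camera images.
- locknut (a joint): Turn (rad) of the dark steel nut about the seat's z, clockwise from above growing, 0 = slot lined up with the notches; starts -1.15 to -0.5, range -1.3 to 0.5, 0.08 N m friction, does not rise. Two upright jaws, slot 22 mm between; grip their flat outer faces: 50 mm apart, 36 long, tops 28 above the seat. At 0 the slot lies along the seat's y, flats face its x; at q turned by -q about z.
- keeper_seat (a point): On the nut's axis, 85 mm up the fixed steel flask clamp (base 104x150 mm, brass flask inside): where the middle of the bar's underside belongs. z up, y along the two notches (either bar end first). Lugs: 44 mm either side along y, 8 thick, 46 wide, tops 7 above the seat (keep fingers on the nut above them); notches 22 wide, floors at seat height, nut slot's floor 1 mm lower.
- keeper_long: Long keeper: flat steel bar 114 long, 14 wide, 10 mm high, with a black upright tab in its middle (26 mm along the bar, 10 thick, top 58 above the underside). Origin: centre of the underside; y along the bar, z up. 0.12 kg. Loose in either of two open channels (18 wide, floor 8 above the worktop, walls to 16, 76 between middles) of a fixed aluminium rest.
- keeper_short: Short keeper, the same but its bar is only 66 mm long; it lies in the other channel of the rest. Not to be used. Origin and axes as for the long one.
There are look-alikes about, which are no part of the job. What is shaped like the keeper_long but pink, purple or turquoise is not meant.

How it is judged:
By the outcome, as a careful person would: the job done as asked, in the order asked, and still so for the second after the job is handed in, with the robot touching nothing.
It also fails if it takes over 42 s, if anything falls off the work surface, if the arm or the gripper's body presses on something with over 40 N, if the wrist force passes 120 N, or if a joint passes its speed limit or range.

ROBOT

A 6-joint arm with a two-finger parallel gripper is mounted at the origin on a cart in front of the work surface, level with it; the furniture and walls round the work are solid. World frame = base frame: x ahead of the robot, y to its left, z up, the work surface at z = 0. Lengths are in m, angles in rad, forces in N, time in s.
With the tool pointing down it reaches from about 0.275 to 0.725 m from the base axis. Payload 5.6 kg.
Tool frame: the origin (TCP) lies midway between the tips of the shut fingers; the grasp point (between the pads) lies 19 mm behind it; z points along the fingers, y is the line along which they close (so a half turn about z gives the same grasp; the last joint's range is limited). The gripper opens to 85 mm and grips with 20 to 120 N. Pads are 22 mm wide; open, the fingers measure 114 mm over their backs; the gripper's body (76 mm by 85 mm) begins 54 mm behind the grasp point. The pads swing forward as they close: fully open they stand 13 mm farther back than shut.
Start: joints at [0.285, 0.255, 0.108, 0, -1.424, -0.285], TCP at [0.55, 0, 0.231] pointing down, gripper open.
Joint ranges: [-2.95, 2.95], [-1.21, 1.97], [-1.09, 1.5], [-2.87, 1.71], [-2.94, -0.07], [-3.05, 3.05]. Speed limits (rad/s): [2.57, 2.57, 3.14, 3.14, 3.14, 3.14].

INTERFACE

Orientations are given as a unit quaternion [x, y, z, w].
In Python, from bench import arm gives the robot as it stands. Calls block until the motion is done:
- arm.move_pose(position, orientation): joint-space move of the TCP to a pose.
- arm.move_l(position, feed=0.15, orientation=None, max_force=None): straight line of the TCP; orientation=None keeps the orientation; feed is the mean speed in m/s. With max_force (N) it stops when the force on the tool has changed by that much, and returns True; else False.
- arm.goto_joints(angles): joint-space move.
- arm.release() and arm.gripper_close(newtons=None): open the fingers fully, or close them until they stop; newtons is the grip in N (None keeps the last).
- arm.wait(seconds).
- arm.ik(position, orientation): joint angles nearest the present ones, or None.
- arm.get_state(): the state.
- arm.read_camera(name): name is "scene" or "side" or "wrist"; returns (picture, depth): 420x560x3 uint8, blue, green, red; 420x560 float32, m along the optical axis (not along the pixel's ray), 0 where there is no reading.
- arm.camera_params(name): a dict with "fx", "fy", "cx", "cy" (pixels), "distortion" ([k1, k2, p1, p2, k3] as OpenCV has them; the pictures are not rectified), "rvec" (rotation vector, rad) and "tvec" (3), from world to camera coordinates, as OpenCV has them. Camera axes: x right, y down, z forward; pixel columns grow to the right and rows downward; lengths in m; the calibration is good to about 2 mm. A picture is of the moment at which its call begins: read the wrist's pose just before it. camera_params takes no time and is no camera call; for the wrist camera it gives the pose at the moment of the call.
A pose or a line that the arm cannot do raises arm.MotionError and nothing moves.
- arm.sign_off(): hands the job in; it is judged then, once.
The state is a dict: "t": time; "joint_pos": joint angles; "dq": joint speeds; "joint_efforts": joint torques, N m; "position": TCP position; "eef_rot": TCP orientation; "wrist_force": force on the tool from outside, world axes, zero at the start; "wrist_torque": the same for the moment, N m; "grip_width": opening from 0.0 (shut) to 1.0 (fully open); "gripper_force": force on a finger pad.
Only numpy, scipy, OpenCV 4.12 (cv2) and the standard library are available. Lean on these libraries where they do the work, as an engineer would, in place of code of your own. Each camera call takes 0.05 s, during which the arm holds its last target. There are 200 camera calls.

## Working session

There is one attempt and no reset: what is moved stays moved. The work goes in short steps, each a Python script; the robot and the scene stay as the last script left them, time stands still between calls to the robot, and variables do not carry over. Pictures are saved under pics/ and viewed, at most 10 in all, crops included, and the job is handed in when it is done.

```bash
mkdir -p pics; ls
cat > h.py <<'E'
import numpy as np, cv2
from bench import arm
def save(name,fn):
    P=arm.camera_params(name); im,d=arm.read_camera(name)
    cv2.imwrite(f'pics/{fn}.png',im); np.savez(f'pics/{fn}.npz',im=im,d=d,**{k:np.array(v) for k,v in P.items()})
def cloud(fn):
    Z=np.load(f'pics/{fn}.npz'); d=Z['d']; h,w=d.shape
    K=np.array([[Z['fx'],0,Z['cx']],[0,Z['fy'],Z['cy']],[0,0,1]],float)
    v,u=np.mgrid[:h,:w]
    n=cv2.undistortPoints(np.stack([u,v],-1).reshape(-1,1,2).astype(float),K,Z['distortion']).reshape(h,w,2)
    c=np.dstack([n*d[...,None],d]); R=cv2.Rodrigues(Z['rvec'])[0]
    W=(c-Z['tvec'].ravel())@R
    W[d==0]=np.nan
    return W,Z['im']
E
python3 - <<'E'
from h import *
save('scene','s0'); save('side','d0'); save('wrist','w0')
a=[cv2.imread(f'pics/{n}.png') for n in('s0','d0')]
cv2.imwrite('pics/ab.png',cv2.resize(np.vstack(a),None,fx=.71,fy=.71))
print(arm.get_state())
E
```

```text
pics
{'t': 0.15, 'joint_pos': array([ 2.84576747e-01,  2.55636500e-01,  1.07324637e-01, -3.28407287e-04,
       -1.42388209e+00, -2.84605803e-01]), 'dq': array([ 0.00039906, -0.00071746,  0.00292345,  0.00379576, -0.00082752,
       -0.00233779]), 'joint_efforts': array([-1.13390255e-03, -3.86942518e+01,  2.38082260e+01,  5.36670327e+00,
       -4.55894769e-03,  1.90294440e-05]), 'position': array([5.49648441e-01, 3.34749760e-05, 2.30603088e-01]), 'eef_rot': array([-7.07079249e-01,  7.07133949e-01,  4.77995250e-04, -5.35012308e-04]), 'wrist_force': array([-0.57985291, -0.32919033, -0.16444931]), 'wrist_torque': array([ 0.05643228, -0.02223662,  0.01115121]), 'gripper_force': 0.0, 'grip_width': 0.9986656255348463}
```

View pics/s0.png

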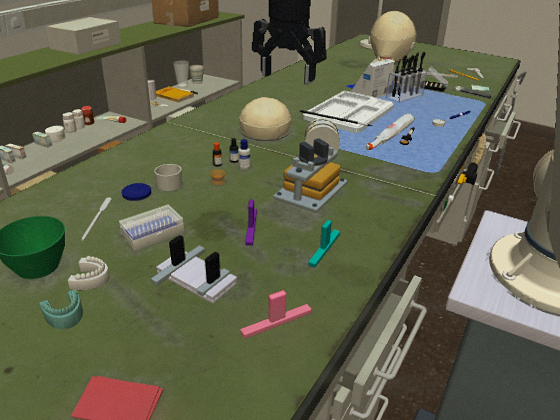

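View pics/w0.png

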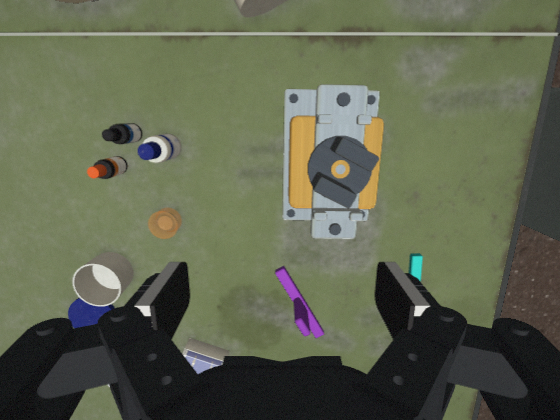

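The wrist view shows the clamp with lugs at about (343,95) and (333,230) and the nut at (341,170). The scene view shows the rest at about (197,272), with the tabs at (177,250) and (212,267). Only the left bar clearly overhangs the rest.

Run:
```python
from h import *
W,im=cloud('w0')
for p in [(343,100),(333,230),(341,169),(285,92),(378,92),(285,219),(377,100)]:
    print(p,W[p[1],p[0]].round(4))
m=(W[...,2]>.100)&(W[...,2]<.125)
m[:, :270]=0;m[:,410:]=0;m[250:]=0
n,l,s,c=cv2.connectedComponentsWithStats(m.astype(np.uint8))
for i in range(1,n):
    if s[i,4]>60:
        p=W[l==i]; r=cv2.minAreaRect(p[:,:2].astype(np.float32)*1000); print('jaw',s[i],p.mean(0).round(4),r, np.median(p[:,2]))
q=W[(W[...,2]>.084)&(W[...,2]<.097)&(np.arange(560)[None]>270)&(np.arange(560)[None]<410)&(np.arange(420)[:,None]<250)]
m=((W[...,2]>.087)&(W[...,2]<.097)); m[:, :270]=0;m[:,410:]=0;m[250:]=0
n,l,s,c=cv2.connectedComponentsWithStats(m.astype(np.uint8))
for i in range(1,n):
    if s[i,4]>15:
        p=W[l==i]; print('lugtop',s[i],p.mean(0).round(4),p.min(0).round(4),p.max(0).round(4))
S,_=cloud('s0')
for p in [(177,240),(212,258),(159,274),(203,250),(183,272),(233,288),(178,255),(212,277)]: print(p,S[p[1],p[0]].round(4))
m=(S[...,2]>.058)&(S[...,2]<.075);m[:,:150]=0;m[:,240:]=0;m[:230]=0;m[290:]=0
n,l,s,c=cv2.connectedComponentsWithStats(m.astype(np.uint8))
for i in range(1,n): print('tab',s[i],S[l==i].mean(0).round(4))
wi=cv2.resize(im[70:250,260:420],None,fx=3.2,fy=3.2,interpolation=2)
si=cv2.imread('pics/s0.png')[225:305,140:250]
cv2.imwrite('pics/cr.png',cv2.resize(si,None,fx=6,fy=6,interpolation=2))
```

```text
(343, 100) [ 0.4957 -0.0849  0.0816]
(333, 230) [0.4989 0.0363 0.0816]
(341, 169) [ 0.4947 -0.0245  0.0844]
(285, 92) [ 0.5459 -0.0967  0.0102]
(378, 92) [ 0.445  -0.0968  0.0106]
(285, 219) [0.5454 0.048  0.0104]
(377, 100) [ 0.4453 -0.0886  0.0101]
jaw [332 137  47  34 783] [ 0.4894 -0.0417  0.1135] ((488.28955078125, -41.08950424194336), (13.989108085632324, 35.86541748046875), 62.92272186279297) 0.1139358905704069
jaw [312 174  44  34 770] [ 0.5056 -0.0104  0.113 ] ((504.593994140625, -9.072704315185547), (14.156638145446777, 36.30582809448242), 62.91159439086914) 0.11391156471897043
lugtop [317 114  16  10 137] [ 0.513  -0.0693  0.0924] [ 0.5054 -0.073   0.0872] [ 0.5187 -0.0655  0.0948]
lugtop [355 115  16  10 137] [ 0.4796 -0.0687  0.0924] [ 0.4732 -0.0722  0.087 ] [ 0.4854 -0.0647  0.0952]
lugtop [330 136  10  15  34] [ 0.5039 -0.0492  0.0922] [ 0.4992 -0.0546  0.0876] [ 0.5065 -0.0425  0.0968]
lugtop [311 172  40  18  70] [ 0.5101 -0.0166  0.0923] [ 0.4878 -0.0227  0.0871] [ 0.523  -0.0081  0.0969]
lugtop [313 211  14  10 120] [0.5143 0.0178 0.092 ] [0.5071 0.0144 0.0871] [0.5201 0.0229 0.0943]
lugtop [348 211  15  10 119] [0.4808 0.0184 0.0922] [0.4742 0.015  0.0871] [0.4863 0.0226 0.0949]
(177, 240) [0.5556 0.3365 0.0652]
(212, 258) [0.4805 0.3428 0.0639]
(159, 274) [0.5645 0.3767 0.0187]
(203, 250) [0.5481 0.2836 0.0151]
(183, 272) [0.5381 0.3489 0.0154]
(233, 288) [0.4569 0.3238 0.0006]
(178, 255) [0.5557 0.3379 0.0359]
(212, 277) [0.4806 0.3458 0.0284]
tab [169 236  15  11  97] [0.5576 0.3376 0.0632]
tab [205 252  14  13 100] [0.4816 0.3426 0.0633]
```

View pics/cr.png

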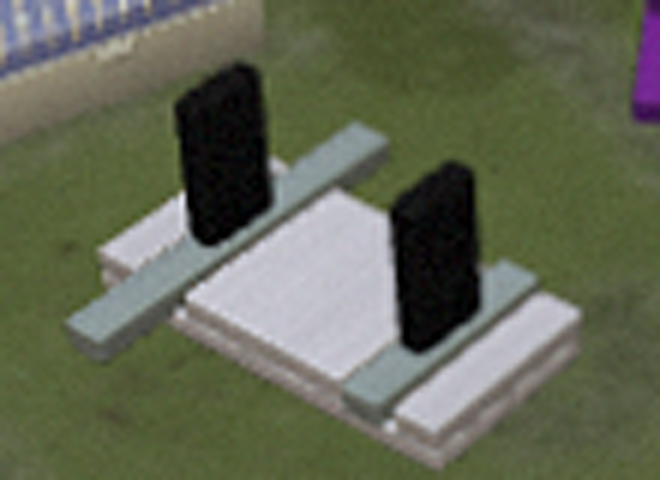

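The crop shows the long bar on the left, in the +x channel, overhanging the rest. The short bar on the right does not. The nut is at about q = -1.11, so I'll turn it now.

```bash
cat >> h.py <<'E'
from scipy.spatial.transform import Rotation as Ro
R0=Ro.from_quat([-2**-.5,2**-.5,0,0])
def q(deg): return (Ro.from_euler('z',deg,degrees=True)*R0).as_quat()
def st(*k):
    s=arm.get_state(); print(round(s['t'],2),s['position'].round(4),'f',s['wrist_force'].round(1),'tz',s['wrist_torque'].round(2),'g',round(s['grip_width'],3),round(float(np.max(s['gripper_force'])),1))
E
python3 - <<'E'
from h import *
c=[.4967,-.0253]
arm.move_pose(c+[.15],q(62.9)); st()
arm.move_l(c+[.094],feed=.1,max_force=15); st()
arm.gripper_close(30); st()
j=np.array(arm.get_state()['joint_pos']); e=np.array(arm.ik(c+[.094],q(-.8))); print((e-j).round(3))
for k in np.linspace(0,1,5)[1:]: arm.goto_joints(j+(e-j)*k)
st()
arm.release(); st()
arm.move_l(c+[.15],feed=.15); st()
arm.move_pose([.535,.27,.2],q(-4)); st()
save('wrist','w1')
E
```

```text
1.19 [ 0.4971 -0.0252  0.1503] f [0.1 0.4 0.7] tz [-0.03 -0.02 -0.02] g 1.0 0.0
1.9 [ 0.4973 -0.0253  0.0946] f [ 0.6 -0.   1.1] tz [0.04 0.01 0.01] g 1.002 0.0
2.33 [ 0.4966 -0.0262  0.0949] f [-3.1 -2.5  5.2] tz [-1.09  0.94 -0.03] g 0.579 32.8
[ 1.000e-03  1.000e-03 -0.000e+00 -2.000e-03  2.000e-03 -1.112e+00]
3.83 [ 0.4961 -0.0265  0.0949] f [-5.4 -5.9  8.8] tz [-1.93  1.88 -0.08] g 0.578 33.2
4.28 [ 0.4968 -0.025   0.0939] f [-0.5  0.3 -0.1] tz [ 0.05  0.01 -0.01] g 1.0 0.0
4.81 [ 0.4965 -0.0251  0.1498] f [ 0.  -0.4 -0.2] tz [0.02 0.   0.  ] g 1.002 0.0
5.97 [0.5349 0.2689 0.1996] f [-0.5  0.7  0. ] tz [0.02 0.04 0.03] g 0.995 0.0
```

View pics/w1.png

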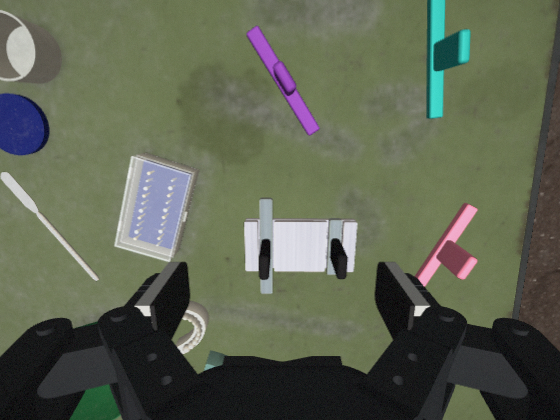

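The wrist view shows the long bar with its ends at (265,200) and (266,292) and its tab at (265,258). The short bar is at (336,245) and the colored look-alikes lie around the rest. Next I'll measure the bar from the depth data.

Run:
```python
from h import *
W,im=cloud('w1'); U=np.arange(560)[None]; V=np.arange(420)[:,None]
def pr(n,zl,zh,b):
    m=(W[...,2]>zl)&(W[...,2]<zh)&(U>b[0])&(U<b[1])&(V>b[2])&(V<b[3]); p=W[m]
    print(n,m.sum(),p.mean(0).round(4),p.min(0).round(4),p.max(0).round(4),cv2.minAreaRect(p[:,:2].astype(np.float32)*1000))
pr('tabL',.060,.075,(245,290,190,300)); pr('tabS',.060,.075,(315,360,190,300))
pr('endA',.010,.03,(250,285,190,216)); pr('endB',.010,.03,(250,285,278,300))
pr('rest',.0105,.024,(240,362,216,276))
for p in [(265,203),(265,210),(266,288),(266,283),(300,245)]: print(W[p[1],p[0]].round(4))
```

```text
tabL 276 [0.5577 0.3349 0.0661] [0.5523 0.3234 0.0601] [0.5636 0.3489 0.0691] ((557.8820190429688, 336.194580078125), (25.29677963256836, 9.925037384033203), 85.50192260742188)
tabS 273 [0.4827 0.3398 0.0661] [0.4771 0.3282 0.0603] [0.4877 0.3536 0.0687] ((482.1260070800781, 340.9102783203125), (25.357439041137695, 10.158232688903809), 86.46159362792969)
endA 241 [0.5542 0.2883 0.0186] [0.5472 0.2795 0.0107] [0.5615 0.2985 0.021 ] ((554.2483520507812, 289.08831787109375), (18.69002914428711, 12.981557846069336), 85.0741195678711)
endB 174 [0.5615 0.3835 0.0191] [0.5546 0.3736 0.0172] [0.5686 0.3939 0.0213] ((561.6617431640625, 383.2675476074219), (20.162336349487305, 12.869990348815918), 84.99578857421875)
rest 4784 [0.5204 0.3344 0.0173] [0.4566 0.2993 0.0106] [0.5836 0.3743 0.0237] ((519.8450927734375, 338.1694030761719), (69.99874877929688, 124.3670883178711), 84.52857208251953)
[0.5538 0.2846 0.0192]
[0.5545 0.2922 0.0196]
[0.5612 0.3854 0.0199]
[0.5608 0.3797 0.0186]
[0.5192 0.3363 0.0167]
```

Run:
```python
from h import *
c=[.5579,.3366]
arm.move_pose(c+[.11],q(-4.7)); st()
arm.move_l(c+[.043],feed=.1,max_force=15); st()
arm.gripper_close(60); st()
arm.move_l(c+[.1],feed=.1); st()
arm.move_l(c+[.23],feed=.25); st()
arm.move_pose([.53,.04,.26],q(-.8)); arm.wait(.3); st()
save('wrist','w2'); save('side','d2')
W,im=cloud('w2'); U=np.arange(560)[None]; V=np.arange(420)[:,None]
m=(W[...,2]>.104)&(W[...,2]<.122)&(W[...,1]<.02)&(W[...,1]>-.09)&(abs(W[...,0]-.497)<.06)
n,l,s,_=cv2.connectedComponentsWithStats(m.astype(np.uint8))
for i in range(1,n):
    if s[i,4]>60: print('jaw',s[i],cv2.minAreaRect(W[l==i][:,:2].astype(np.float32)*1000))
m=(W[...,2]>.087)&(W[...,2]<.097)&(W[...,1]<.03)&(W[...,1]>-.09)&(abs(W[...,0]-.497)<.06)
n,l,s,_=cv2.connectedComponentsWithStats(m.astype(np.uint8))
for i in range(1,n):
    if s[i,4]>40: print('lug',s[i],W[l==i].mean(0).round(4))
```

```text
6.55 [0.5583 0.3357 0.1096] f [ 0.3 -0.1  0.8] tz [-0.05 -0.   -0.06] g 1.004 0.0
7.37 [0.5585 0.3369 0.0441] f [ 0.5  0.8 -0.1] tz [ 0.02 -0.    0.02] g 0.999 0.0
8.05 [0.558  0.3367 0.0433] f [-0.1  0.   2. ] tz [0.05 0.1  0.02] g 0.102 60.5
8.77 [0.5574 0.3363 0.0991] f [-0.5 -0.4 -1.5] tz [ 0.03 -0.   -0.01] g 0.1 60.1
9.43 [0.5573 0.3365 0.2287] f [-0.1 -0.5 -2.9] tz [-0.05  0.05  0.05] g 0.099 60.0
10.88 [0.5301 0.0407 0.2597] f [-0.7 -0.1 -1.8] tz [ 0.    0.02 -0.05] g 0.104 60.0
jaw [291 101  16  42 659] ((514.369384765625, -25.5628662109375), (35.20882797241211, 13.642545700073242), 89.70106506347656)
jaw [330 101  18  42 706] ((478.43927001953125, -25.151521682739258), (35.271446228027344, 14.313837051391602), 89.72148132324219)
lug [293  68  13  10 121] [ 0.513  -0.0688  0.0925]
lug [329  68  15  10 131] [ 0.4793 -0.0683  0.0924]
lug [327 103   3  38  61] [ 0.4853 -0.0251  0.0923]
lug [295 164  12   8  76] [0.5125 0.0182 0.0925]
lug [326 164  13   9 101] [0.4804 0.0189 0.0924]
```

View pics/w2.png

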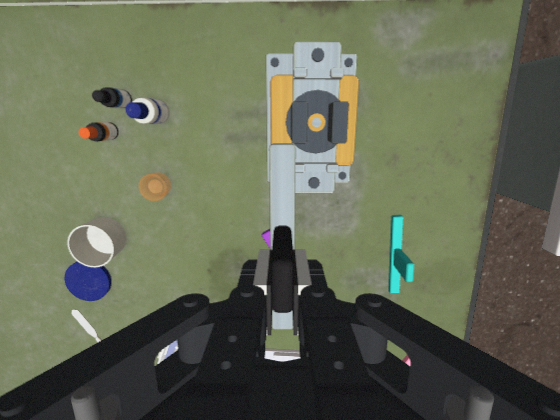

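The wrist view shows the nut slot running along the lugs at (316,122) and the bar held straight, its front end at (283,147). The nut is aligned to within about 0.5°, so I'll place the bar.

Run:
```python
from h import *
W,im=cloud('w2')
m=(W[...,2]>.225)&(W[...,2]<.25); m[:140]=0;m[235:]=0;m[:,:262]=0;m[:,302:]=0; p=W[m]
print('bar',p.min(0).round(4),p.max(0).round(4),cv2.minAreaRect(p[:,:2].astype(np.float32)*1000), 'TCP .5301 .0407')
c=[.4965,-.0253]
arm.move_pose(c+[.165],q(-.7)); st()
arm.move_l(c+[.132],feed=.1,max_force=10); st()
print(arm.move_l(c+[.116],feed=.03,max_force=8)); st()
save('side','d3')
im=cv2.imread('pics/d3.png'); cv2.imwrite('pics/d3v.png',im)
```

```text
bar [ 0.523  -0.0162  0.2278] [0.537  0.0345 0.2499] ((530.0007934570312, 9.146539688110352), (50.72569274902344, 13.966880798339844), 89.99895477294922) TCP .5301 .0407
11.53 [ 0.4966 -0.0258  0.1651] f [ 1.  -0.4 -1. ] tz [ 0.06 -0.09  0.  ] g 0.1 60.0
12.02 [ 0.4973 -0.025   0.1328] f [ 0.9 -0.1 -1.2] tz [ 0.04 -0.05 -0.01] g 0.101 60.0
True
12.46 [ 0.4968 -0.0252  0.1201] f [-0.3  0.4  3.5] tz [0.15 0.22 0.03] g 0.099 60.8
```

View pics/d3v.png

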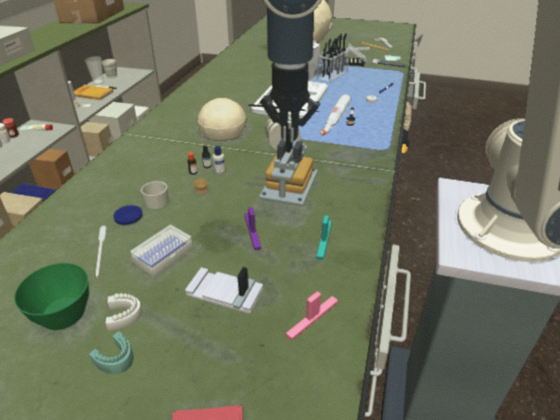

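The side view shows the gripper over the clamp at (290,165) and the short bar still in the rest. Contact came at z = 0.120, the expected seated height. I'll release and inspect.

Run:
```python
from h import *
c=[.4965,-.0253]
arm.release(); st()
arm.move_l(c+[.2],feed=.15)
arm.move_pose([.53,.07,.26],q(-.7)); arm.wait(.3); st()
save('wrist','w4')
W,im=cloud('w4')
near=(abs(W[...,0]-.497)<.06)&(W[...,1]<.06)&(W[...,1]>-.1)
for n,a,b in(('tab',.133,.155),('jaws',.107,.119)):
    m=near&(W[...,2]>a)&(W[...,2]<b); k,l,s,_=cv2.connectedComponentsWithStats(m.astype(np.uint8))
    for i in range(1,k):
        if s[i,4]>60: p=W[l==i]; print(n,s[i],p[:,2].max().round(4),cv2.minAreaRect(p[:,:2].astype(np.float32)*1000))
m=(abs(W[...,0]-.4965)<.006)&near&(W[...,2]>.09)&(W[...,2]<.103); p=W[m]
print('bar',p.min(0).round(4),p.max(0).round(4))
for y0,y1 in((-.085,-.06),(-.06,-.045),(0,.015),(.015,.04)):
    s=p[(p[:,1]>y0)&(p[:,1]<y1)]; print(y0,len(s),np.median(s,0).round(4))
v,u=np.where(near&(W[...,2]>.08)); 
cv2.imwrite('pics/w4c.png',cv2.resize(im[v.min()-10:v.max()+20,u.min()-20:u.max()+20],None,fx=3,fy=3,interpolation=2))
```

```text
13.23 [ 0.4959 -0.0252  0.1192] f [ 0.1 -0.7  0.2] tz [-0.    0.01 -0.01] g 0.994 0.0
14.77 [0.5296 0.0692 0.2595] f [-0.2  0.2  0.5] tz [-0.05  0.    0.05] g 0.997 0.0
tab [315  67  15  36 480] 0.1463 ((497.1323547363281, -24.964832305908203), (25.46583366394043, 10.102527618408203), 89.33246612548828)
jaws [290  66  17  45 739] 0.1166 ((514.3449096679688, -24.966894149780273), (35.72957229614258, 13.957602500915527), 89.61819458007812)
jaws [330  66  19  45 754] 0.1162 ((478.5022277832031, -24.495105743408203), (14.308422088623047, 35.604000091552734), 0.26148664951324463)
bar [ 0.4905 -0.0822  0.0934] [0.5025 0.0315 0.1024]
-0.085 388 [ 0.4968 -0.0709  0.096 ]
-0.06 238 [ 0.4967 -0.0524  0.0961]
0 206 [0.4965 0.0076 0.096 ]
0.015 214 [0.4971 0.0233 0.0962]
```

View pics/w4c.png

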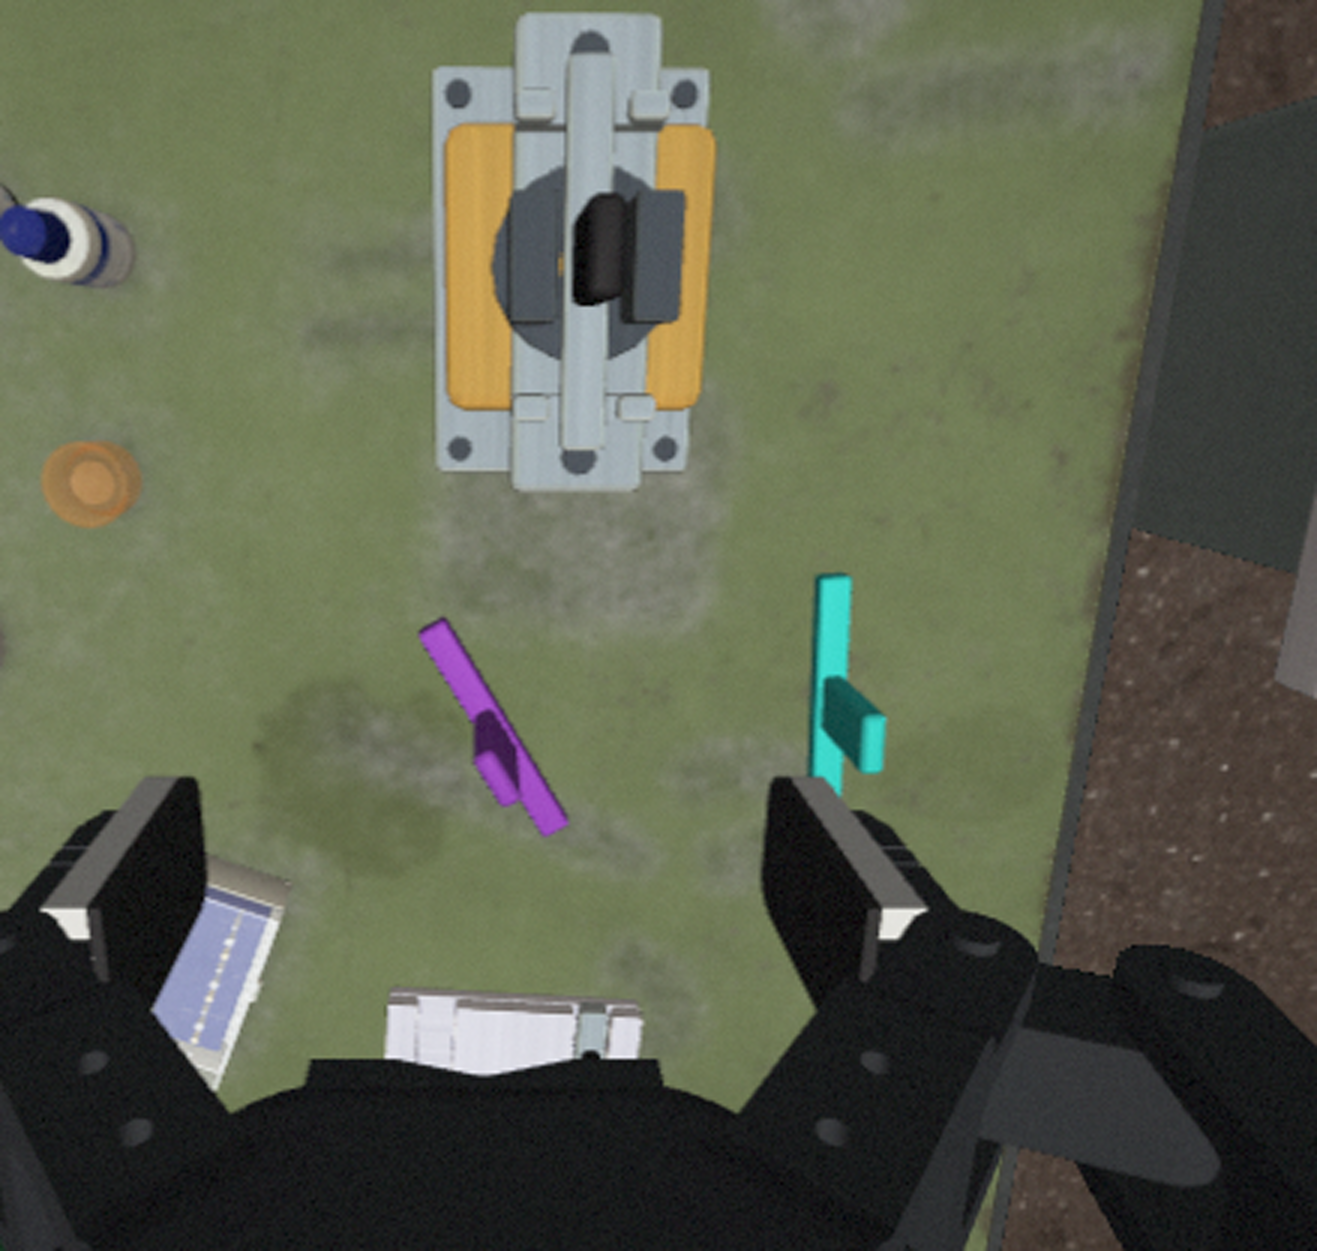

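The bar lies level through both notches and the slot, from (590,55) to (582,448) in the enlarged crop. Its measured centre is (0.4968, -0.0253), and its top is about 0.096 against an expected 0.095. It is seated and centred.

```bash
python3 -c "
from h import *
print(arm.sign_off())"
```

```text
the job is handed in; nothing more can be done
None
```

The job is handed in: the nut was turned clockwise about 64° into line, and the long keeper bar lies tab up, fully down and centred through both notches and the slot, with the short bar still in the rest; about 15 s was used.

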